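# Load a culture dish into the colony counter

### The arm

A 7-joint arm with a two-finger parallel gripper is mounted at the origin on a cart in front of the work surface, level with it; the furniture and walls round the work are solid. World frame = base frame: x ahead of the robot, y to its left, z up, the work surface at z = 0. Lengths are in mm, angles in rad, forces in N, time in s.
With the tool pointing down it reaches from about 350 to 900 mm from the base axis. Payload 19.9 kg.
Tool frame: the origin (TCP) lies between the finger pads; the fingertips stand 11 mm ahead of it and the grasp point (between the pads) lies 8 mm behind it; z points along the fingers, y is the line along which they close (so a half turn about z gives the same grasp; the last joint's range is limited). The gripper opens to 94 mm and grips with 3 to 60 N. Pads are 16 mm wide; open, the fingers measure 119 mm over their backs; the gripper's body (75 mm by 177 mm) begins 78 mm behind the grasp point.
Start: joints at [1.103, 0.417, -0.01, 1.614, 0.005, 1.111, -0.053], TCP at [258.717, -568.916, 216.425] pointing down, gripper open.
Joint ranges: [-2.81, 2.81], [-0.39, 2.02], [-1.27, 1.25], [0.06, 2.57], [-1.19, 4.33], [0.19, 2], [-2.82, 2.82]. Speed limits (rad/s): [1.89, 1.89, 2.39, 2.39, 3.01, 3.01, 3.01].

### API

Orientations are given as [roll, pitch, yaw] about the fixed x, y, z axes, in that order (R = Rz(yaw) Ry(pitch) Rx(roll)).
In Python, from rig import robot, claw, grab_frame, ticket gives the robot as it stands. The module is installed in compiled form; this text tells all that it offers. Calls block until the motion is done:
- robot.movep(position, orientation): joint-space move of the TCP to a pose.
- robot.move_straight(position, max_speed=150, rotation=None, max_force=None): straight line of the TCP; rotation=None keeps the orientation; max_speed is the mean speed in mm/s. With max_force (N) it stops when the force on the tool has changed by that much, and returns True; else False.
- robot.move_j(angles): joint-space move.
- claw.gripper_to(opening, strength=None): finger opening in mm; strength is the grip in N (None keeps the last); returns when the fingers have stopped.
- robot.hold(seconds).
- robot.solve_ik(position, orientation): joint angles nearest the present ones, or None.
- robot.get_obs(): the state.
- grab_frame(name): name is "side" or "top" or "wrist"; returns a dict with "color" (480x640x3 uint8, red, green, blue), "z_map" (480x640 float32, mm along the optical axis (not along the pixel's ray), 0 where there is no reading), "mtx" (3x3 intrinsics, pixels), "eye" and "rotation" of the camera in the world. Camera axes: x right, y down, z forward; pixel columns grow to the right and rows downward; lengths in mm; the calibration is good to about 2 mm. A picture is of the moment at which its call begins.
A pose or a line that the arm cannot do raises robot.MotionError and nothing moves.
- ticket.job_done(): hands the job in; it is judged then, once.
The state is a dict: "clock": time; "joints": joint angles; "joint_velocities": joint speeds; "joint_efforts": joint torques, N m; "tool_pos": TCP position; "orientation": TCP orientation; "wrist_force": force on the tool from outside, world axes, zero at the start; "ft_torque": the same for the moment, N m; "finger_gap": finger opening in mm; "gripper_force": force on a finger pad.
Only numpy, scipy, OpenCV 4.12 (cv2) and the standard library are available. Lean on these libraries where they do the work, as an engineer would, in place of code of your own. Each camera call takes 0.05 s, during which the arm holds its last target. There are 200 camera calls.

### The job

Load the upper dish of the stack of two into the colony counter for counting. Swing the handle on its ring to open the three jaws, set the dish down gently and flat on the middle of the round plate, and swing the handle back until you feel the jaws grip: all three must hold the dish firmly in the centre after you let go, but do not crush it. Leave the lower dish and the other things where they are.

Things in the scene. Friction and masses are not known exactly. Their poses are not given: they have to be found in the camera images.
- dish_upper: closed clear plastic culture dish with pale agar inside, a disc 60 mm in diameter and 15 mm high, lying on an identical dish; origin at the centre of its underside, z up
- dish_lower: the identical dish (60 mm diameter, 15 mm high) under it, on the worktop; origin at the centre of its underside
- counter: colony counter, fixed: off-white housing, 40 mm high, 257 mm long (x -160 to +97), 210 mm wide; on it a round dark plate (129 mm diameter) inside a knurled metal ring (180 mm diameter), both with their top about 50 mm above the worktop; the ring turns by its handle against friction (4 N at the handle) and stays where it is left. Origin on the ring's axis at worktop height, z up
- plate_centre (a point): centre of the round dark plate, on its surface, on the ring's axis; engraved circles and a cross mark it, the largest circle being as large as the dish
- handle (a point): black round handle, 14 mm in diameter, upright on the ring from 50 to 86 mm above the worktop, 78 mm from the axis; this point is on the handle's axis at 70 mm. It swings 1.25 rad from stop to stop, in front of the plate (-x side); seen from above clockwise closes, anticlockwise opens. It can be clamped on anew, so its angle does not tell where the jaws are; they start nearly closed
- jaw_0: jaw that slides along a radial slot on the counter's +x side: metal block 12 mm wide with a smooth, sprung nylon pad, 10 mm wide, 9 mm high. The origin, at the outer end of the slot (64 mm from the centre), does not move with the jaw. All three jaws move together, 24 mm per rad of the ring; the pads' faces go from 50 mm (open) to 20 mm from the centre
- jaw_1: identical jaw, its slot 120 deg further anticlockwise (seen from above), 120 deg from the +x side; the origin at the slot's outer end does not move
- jaw_2: identical jaw, its slot 120 deg further anticlockwise (seen from above), 240 deg from the +x side; the origin at the slot's outer end does not move
- tape: roll of tape lying flat, 60 mm in diameter and 13 mm high; not to be moved. Origin at the centre of its underside
- cup: empty plastic beaker, 64 mm in diameter and 74 mm high; not to be moved. Origin at the centre of its underside
- buffer: screw-cap bottle, 56 mm in diameter and 102 mm high; not to be moved. Origin at the centre of its underside
- pen: marker pen lying down, 132 mm long, 12 mm thick; not to be moved. Origin at the middle of its underside
- tweezers: steel forceps lying down, 116 mm long, 8 mm high; not to be moved. Origin at the middle of its underside

How it is judged (in metres and radians):
On the way:
1. the dish lies flat on the plate between the open jaws, let go (horizontal distance between dish_upper and plate_centre below 0.015 m and z of dish_upper in the frame of plate_centre below 0.003 m and angle between dish_upper's own z axis and vertical below 0.06 rad and contact force between the fingers and dish_upper below 0.1 N), for 0.1 s.
At the end, for the whole second after the job is handed in: The upper dish lies flat on the plate, its centre within 2 mm of the plate's centre, at rest, and each of the three jaws still presses on it with more than 1 N after the handle has been let go; the lower dish lies flat within 30 mm of where it was (horizontal distance between dish_upper and plate_centre below 0.002 m and z of dish_upper in the frame of plate_centre below 0.002 m and angle between each of dish_upper, dish_lower's own z axis and vertical below 0.05 rad and linear speed of dish_upper below 0.01 m/s and contact force between each of jaw_0, jaw_1, jaw_2 and dish_upper above 1 N and distance of dish_lower from where it was at the start of the episode below 0.03 m); the robot touches nothing.
It fails at once if a jaw squeezes the dish with more than 20 N (contact force between any of jaw_0, jaw_1, jaw_2 and dish_upper above 20 N).
It fails at once if the dish is tipped over (angle between dish_upper's own z axis and vertical above 0.7 rad).
It fails at once if the tape, beaker, bottle, pen or forceps is moved more than 30 mm (distance of any of tape, cup, buffer, pen, tweezers from where it was at the start of the episode above 0.03 m).
It fails at once if the dish is dropped from more than about 2 cm (contact force between the fingers and dish_upper below 0.01 N and linear speed of dish_upper above 0.6 m/s).
It also fails if it takes over 72 s, if anything falls off the work surface, if the arm or the gripper's body presses on something with over 40 N, if the wrist force passes 120 N, or if a joint passes its speed limit or range.

## Working session

There is one attempt and no reset: what is moved stays moved. The work goes in short steps, each a Python script; the robot and the scene stay as the last script left them, time stands still between calls to the robot, and variables do not carry over. Pictures are saved under pics/ and viewed, at most 10 in all, crops included, and the job is handed in when it is done.

```bash
mkdir -p pics
cat > h.py <<'E'
import numpy as np, cv2
from rig import robot, claw, grab_frame, ticket
def pts(f):
    z=f["z_map"].astype(float);K=np.array(f["mtx"]);v,u=np.indices(z.shape)
    c=np.stack([(u-K[0,2])/K[0,0]*z,(v-K[1,2])/K[1,1]*z,z],-1)
    w=c@np.array(f["rotation"]).T+np.array(f["eye"]); w[z==0]=np.nan; return w
def ray(f,u,v,h):
    K=np.array(f["mtx"]);d=np.array(f["rotation"])@np.array([(u-K[0,2])/K[0,0],(v-K[1,2])/K[1,1],1.]);e=np.array(f["eye"])
    return e+d*(h-e[2])/d[2]
def proj(f,p):
    K=np.array(f["mtx"]);c=np.array(f["rotation"]).T@(np.array(p)-np.array(f["eye"]));q=K@c;return q[:2]/q[2]
def save(f,n): cv2.imwrite("pics/"+n+".png",cv2.cvtColor(f["color"],cv2.COLOR_RGB2BGR))
E
python3 - <<'E'
from h import *
for n in("top","side"):
    f=grab_frame(n);save(f,n);print(n,f["eye"],np.round(f["rotation"],3).tolist(),np.array(f["mtx"]).round(1).tolist(),(f["z_map"]>0).mean());np.savez(n,**f)
print(robot.get_obs())
E
```

```text
top [ 398.28303811   -7.10620244 1044.83208215] [-3.008, -0.002, -1.597] [[453.0, 0.0, 320.3], [0.0, 453.0, 238.5], [0.0, 0.0, 1.0]] 0.996064453125
side [189.38318602 774.83190537 428.11510702] [-1.957, 0.019, -2.769] [[492.4, 0.0, 316.6], [0.0, 492.4, 237.8], [0.0, 0.0, 1.0]] 0.9082356770833333
{'clock': 0.1, 'joints': array([ 1.10247539,  0.41790188, -0.01030876,  1.61407636,  0.00467764,
        1.11070766, -0.05299899]), 'joint_velocities': array([ 0.00168499, -0.00113509,  0.00132521, -0.00135707, -0.00014127,
       -0.00017327, -0.00030597]), 'joint_efforts': array([ 2.28399069e-03, -8.52576613e+01,  6.40576389e-01, -4.26692748e+01,
       -4.88488900e-02,  1.64013938e-02, -3.13020436e-06]), 'tool_pos': array([ 258.60783021, -568.64431298,  215.91136149]), 'orientation': array([-3.14052525e+00,  6.19418862e-05,  4.26825143e-01]), 'wrist_force': array([-0.44201841,  0.07999743, -0.9846271 ]), 'ft_torque': array([-0.01262473,  0.02639854,  0.00975245]), 'gripper_force': 0.0, 'finger_gap': 94.01570749352187}
```

View pics/top.png

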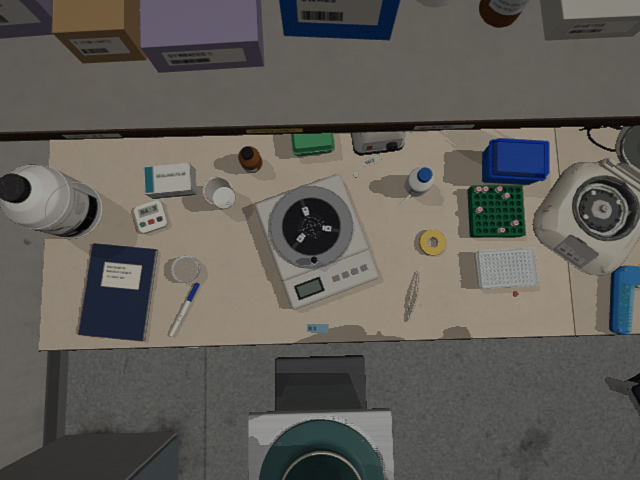

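View pics/side.png

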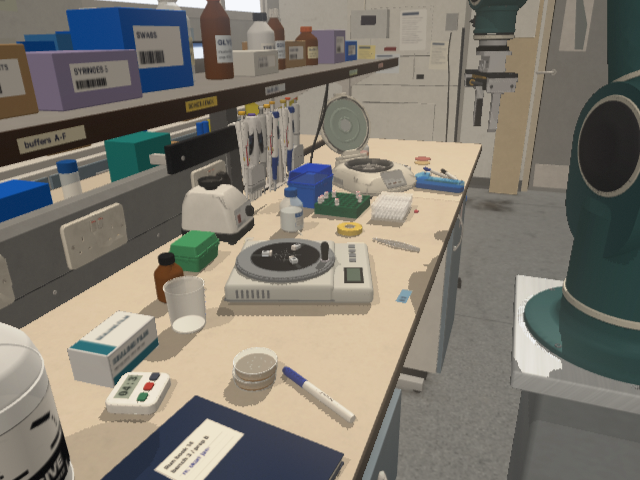

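The top view shows the dish stack at about (185,270), the plate centred at about (311,226), and the handle at (314,261). The counter's display side faces the robot, rotated about 20° anticlockwise. The side view shows the stack at (255,368) and the handle at (324,250). Next I'll get coarse positions and move the wrist camera over both.

```bash
cat >> h.py <<'E'
from scipy.spatial.transform import Rotation as Ro
_g=grab_frame
def grab_frame(n):
    f=_g(n); f["rotation"]=Ro.from_euler("xyz",np.array(f["rotation"])).as_matrix(); return f
E
python3 - <<'E'
from h import *
f=grab_frame("top");w=pts(f)
for u,v in((185,270),(185,300),(312,226),(314,261),(330,290),(218,192),(182,310),(250,158)): print(u,v,w[v,u].round(1))
print(np.array(robot.get_obs()["orientation"]))
# wrist view over the counter, then over the stack
for n,p,yaw in(("w1",[400,10,330],0.0),("w2",[320,300,260],0.0)):
    robot.movep(p,[np.pi,0,yaw]);g=grab_frame("wrist");save(g,n);np.savez(n,**g);print(n,g["eye"],g["rotation"].round(2).tolist(),robot.get_obs()["clock"])
cv2.imwrite("pics/w12.png",np.hstack([cv2.resize(cv2.imread(f"pics/{n}.png"),(400,300)) for n in("w1","w2")]))
E
```

```text
185 270 [471.1 293.8  24.7]
185 300 [404.3 299.6   1.9]
312 226 [560.2   5.5  48.3]
314 261 [479.1   2.6  83. ]
330 290 [417.9 -30.9  32.1]
218 192 [655.5 226.4  -2.4]
182 310 [382.1 303.5  10.4]
250 158 [711.6 138.7  75.2]
[-3.14067012e+00  4.60191543e-05  4.26803837e-01]
w1 [483.74981288   8.85297696 498.99328275] [[-0.0, -0.96, -0.29], [-1.0, 0.0, 0.0], [-0.0, 0.29, -0.96]] 2.375
w2 [404.37094671 298.61994738 429.09351593] [[-0.0, -0.96, -0.29], [-1.0, 0.0, 0.0], [0.0, 0.29, -0.96]] 3.6083
```

View pics/w12.png

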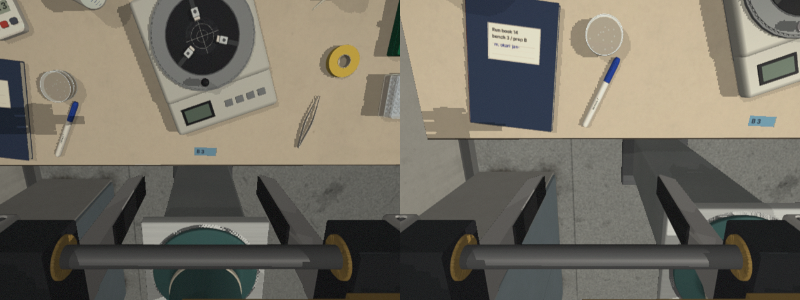

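The left wrist view (w1) shows the counter with jaws at about (195,13), (222,40) and (189,47), so its yaw is about 22°. The handle is at (205,82). The right view (w2) shows the stack at (604,35). Next I'll take close wrist views, two for each target.

Run:
```python
from h import *
for n,p in(("d1",[360,295,180]),("d2",[385,255,210]),("c1",[455,5,200]),("c2",[470,-40,240])):
    robot.movep(p,[np.pi,0,0]);robot.hold(.3);g=grab_frame("wrist");save(g,n);np.savez(n,**g)
print(robot.get_obs()["clock"])
im=lambda n,r:cv2.resize(cv2.imread(f"pics/{n}.png"),(400,300))
cv2.imwrite("pics/dc.png",np.vstack([np.hstack([im("d1",0),im("d2",0)]),np.hstack([im("c1",0),im("c2",0)])]))
```

```text
7.1833
```

View pics/dc.png

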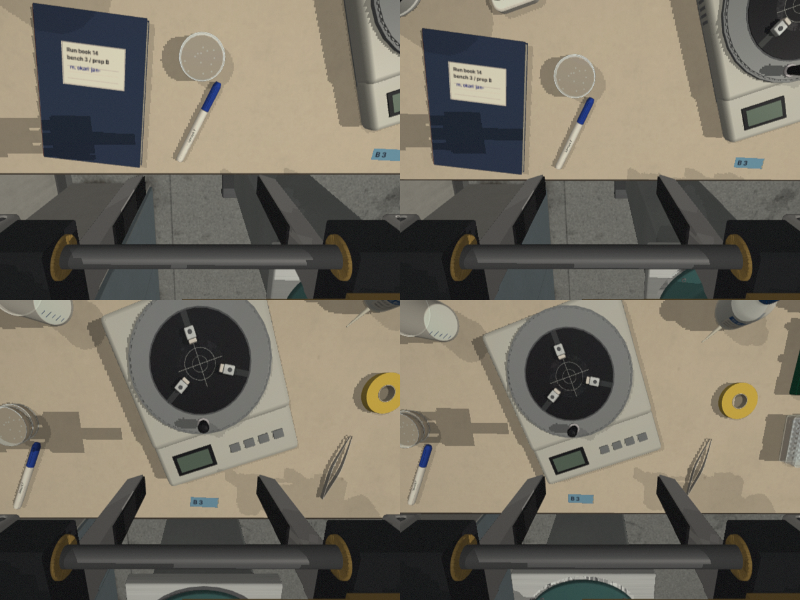

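View pics/c1.png

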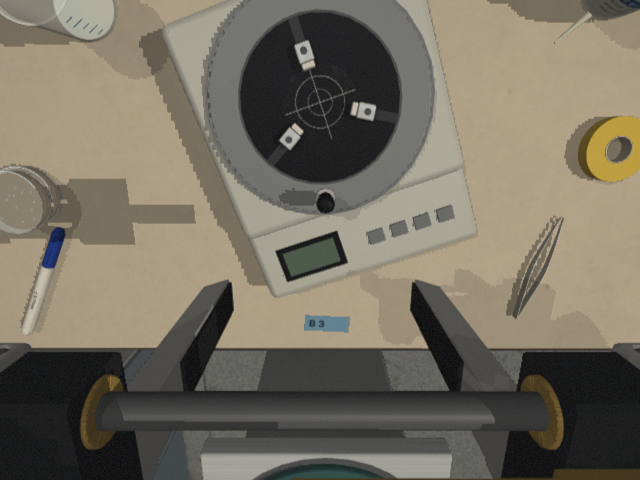

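View pics/d1.png

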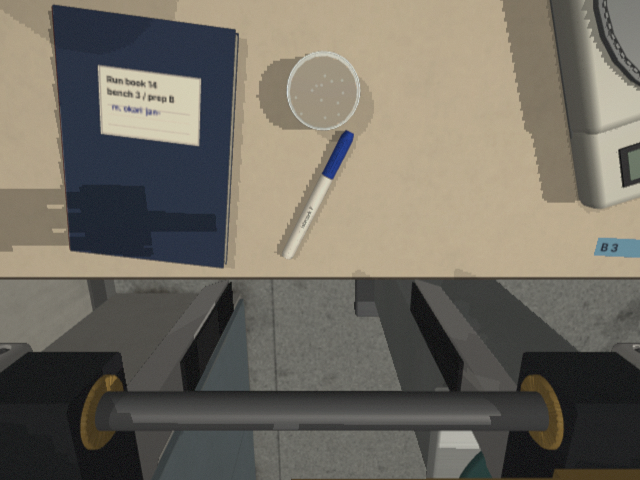

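The close views show the upper dish's rim in d1 as a circle centred at (324,90). In c1 the plate's cross is at (319,100), the jaws at (305,55), (365,111) and (291,138), and the handle at (325,203). Next I'll do the ray and circle fits across the two views.

Run:
```python
from h import *
from scipy.optimize import least_squares
L=lambda n:dict(np.load(n+".npz"))
def rays(f,uv,h): return np.array([ray(f,u,v,h)[:2] for u,v in uv])
def circ(P):
    for _ in range(4):
        A=np.c_[2*P,np.ones(len(P))];s=np.linalg.lstsq(A,(P**2).sum(1),rcond=None)[0];c=s[:2];r=np.sqrt(s[2]+c@c)
        e=abs(np.hypot(*(P-c).T)-r);P=P[e<max(2.5*np.median(e),.3)]
    return c,r,len(P),np.median(e)
def fit(name,cands,hs):
    for h in hs:
        print(name,h,[(c[0].round(1).tolist(),round(c[1],1),c[2],round(c[3],2)) for c in(circ(rays(f,uv,h)) for f,uv in cands)])
# plate: dark disc
C=[]
for n in("c1","c2"):
    f=L(n);g=cv2.cvtColor(f["color"],cv2.COLOR_RGB2GRAY);m=(g<62).astype(np.uint8);m=cv2.morphologyEx(m,cv2.MORPH_OPEN,np.ones((3,3)))
    u0,v0=proj(f,[560,5,50]);cs,_=cv2.findContours(m,cv2.RETR_EXTERNAL,cv2.CHAIN_APPROX_NONE)
    k=[c for c in cs if cv2.pointPolygonTest(c,(u0,v0),True)>-40 and cv2.contourArea(c)>2000]
    hull=max(k,key=cv2.contourArea)[:,0];C.append((f,hull))
fit("plate",C,(40,45,50,55))
# dish: bright rim, outer edge
D=[]
for n,c0 in(("d1",(324,90)),("d2",None)):
    f=L(n);w=pts(f)
    u0,v0=proj(f,[471,294,30])
    hsv=cv2.cvtColor(f["color"],cv2.COLOR_RGB2HSV);m=((hsv[...,1]<40)&(hsv[...,2]>170)).astype(np.uint8)
    yy,xx=np.indices(m.shape);m[np.hypot(xx-u0,yy-v0)>60]=0
    cs,_=cv2.findContours(m,cv2.RETR_EXTERNAL,cv2.CHAIN_APPROX_NONE);k=max(cs,key=lambda c:cv2.boundingRect(c)[2])
    print(n,(u0,v0),cv2.boundingRect(k),len(k),"depth top",np.nanmedian(w[int(v0)-8:int(v0)+8,int(u0)-8:int(u0)+8,2]))
    D.append((f,cv2.convexHull(k)[:,0] if 0 else k[:,0]))
fit("dish",D,(20,25,30,35))
# heights by depth, handle and jaw angles
for n in("c1","c2"):
    f=L(n);w=pts(f);m=(w[...,2]>76)&(w[...,2]<95)&(np.hypot(w[...,0]-560,w[...,1]-5)<110)
    P=w[m];print("handle",len(P),P.mean(0).round(1),np.median(P[:,2]).round(1))
    g=cv2.cvtColor(f["color"],cv2.COLOR_RGB2GRAY);m=((g>150)&(np.hypot(w[...,0]-560,w[...,1]-5)<62)).astype(np.uint8)
    k,l,s,ce=cv2.connectedComponentsWithStats(m)
    for i in range(1,k):
        if s[i,4]>60: print("jaw",ce[i].round(1),s[i,4],ray(f,*ce[i],58).round(1),np.nanmedian(w[...,2][l==i]).round(1))
    r=np.hypot(w[...,0]-560,w[...,1]-5);print("plate z",np.nanmedian(w[...,2][(r<60)&(g<60)]),"ring z",np.nanmedian(w[...,2][(r<85)&(r>70)]))
```

```text
plate 40 [([561.3, 6.9], np.float64(66.2), 409, np.float64(0.16)), ([560.9, 8.2], np.float64(65.8), 379, np.float64(0.21))]
plate 45 [([561.0, 6.9], np.float64(65.1), 409, np.float64(0.16)), ([560.8, 7.6], np.float64(64.9), 379, np.float64(0.21))]
plate 50 [([560.7, 6.9], np.float64(64.1), 409, np.float64(0.16)), ([560.7, 6.9], np.float64(64.1), 379, np.float64(0.2))]
plate 55 [([560.3, 6.9], np.float64(63.1), 409, np.float64(0.16)), ([560.6, 6.3], np.float64(63.2), 379, np.float64(0.2))]
d1 (np.float64(322.21780214848695), np.float64(96.0007551597289)) (287, 51, 74, 79) 218 depth top 30.977888977299045
d2 (np.float64(278.26238580995437), np.float64(126.99910912757245)) (246, 86, 66, 71) 387 depth top 31.08117255806758
dish 20 [([475.6, 293.2], np.float64(30.3), 196, np.float64(0.16)), ([474.5, 294.3], np.float64(29.4), 340, np.float64(0.7))]
dish 25 [([475.1, 293.2], np.float64(29.8), 196, np.float64(0.16)), ([474.4, 293.8], np.float64(29.0), 340, np.float64(0.69))]
dish 30 [([474.7, 293.2], np.float64(29.3), 196, np.float64(0.16)), ([474.3, 293.2], np.float64(28.6), 340, np.float64(0.68))]
dish 35 [([474.2, 293.2], np.float64(28.9), 196, np.float64(0.16)), ([474.2, 292.7], np.float64(28.2), 340, np.float64(0.67))]
handle 273 [483.8   2.3  84.2] 85.0
jaw [304.1  51.6] 207 [596.1  18.6  58. ] 58.9
jaw [308.2  64.4] 62 [587.2  15.6  58. ] 60.1
jaw [366.  110.7] 178 [553.8 -30.   58. ] 58.9
jaw [289.7 137.8] 170 [533.   31.1  58. ] 59.0
plate z 50.97214057689368 ring z 299.79399840825164
handle 210 [483.9   1.5  84.1] 84.9
jaw [254.6  79.1] 154 [596.2  18.6  58. ] 59.0
jaw [310.7 129.8] 138 [553.8 -30.   58. ] 59.0
jaw [246.1 151.4] 170 [534.8  29.6  58. ] 59.2
plate z 51.40167431069452 ring z 286.5010751388687
```

Two-view results agree well: the plate centre is (560.7, 6.9) at z=50, the upper dish is at (474.4, 293.2) with its top at z=30, the handle is at (483.8, 2), and the counter yaw is about 0.325. I'll open the jaws using the fingers as a loose fork round the handle.

```bash
cat >> h.py <<'E'
C=np.array([560.7,6.9]);RH=78.;YAW=0.325
def hp(th,z=67,r=RH): return [C[0]+r*np.cos(th),C[1]+r*np.sin(th),z]
def ho(th): return [np.pi,0,th-np.pi]
def ft(th):  # tangential force on the tool, + = anticlockwise
    w=np.array(robot.get_obs()["wrist_force"]);return -w[0]*np.sin(th)+w[1]*np.cos(th)
E
python3 - <<'E'
from h import *
th=np.arctan2(2-C[1],483.8-C[0])%(2*np.pi);print(th)
claw.gripper_to(24,20)
robot.movep(hp(th,130),ho(th));print(robot.move_straight(hp(th),120,max_force=10),robot.get_obs()["wrist_force"])
log=[]
while th<4.2:
    th+=.08;hit=robot.move_straight(hp(th),45,rotation=ho(th),max_force=12);log.append((round(th,2),round(ft(th),1)))
    if hit: break
print(log,hit,robot.get_obs()["tool_pos"],robot.get_obs()["wrist_force"])
p=robot.get_obs()["tool_pos"];t=np.arctan2(p[1]-C[1],p[0]-C[0])%(2*np.pi);t2=t-.06
robot.move_straight(hp(t2),60,rotation=ho(t2));print("free",ft(t2),robot.get_obs()["wrist_force"])
robot.move_straight(hp(t2,130),150)
robot.movep([455,5,200],[np.pi,0,0]);g=grab_frame("wrist");save(g,"o1");np.savez("o1",**g);print(robot.get_obs()["clock"])
w=pts(g);m=(w[...,2]>76)&(w[...,2]<95)&(np.hypot(w[...,0]-560,w[...,1]-5)<110);P=w[m].mean(0);print("handle",P,np.hypot(*(P[:2]-C)),np.arctan2(P[1]-C[1],P[0]-C[0])%6.2832)
E
```

```text
3.2052257429209425
False [-0.37402826 -0.34855882 -0.57019902]
[(np.float64(3.29), np.float64(0.0)), (np.float64(3.37), np.float64(-0.6)), (np.float64(3.45), np.float64(-0.4)), (np.float64(3.53), np.float64(-0.1)), (np.float64(3.61), np.float64(-0.4)), (np.float64(3.69), np.float64(0.6)), (np.float64(3.77), np.float64(-0.1)), (np.float64(3.85), np.float64(-0.4)), (np.float64(3.93), np.float64(-0.4)), (np.float64(4.01), np.float64(-1.2)), (np.float64(4.09), np.float64(-0.3)), (np.float64(4.17), np.float64(-0.1)), (np.float64(4.25), np.float64(-0.2))] False [525.54911633 -62.70632164  66.99765273] [-0.02067323  0.32549866 -1.0586817 ]
free 0.24545555885397655 [ 0.18299293 -0.17348769  0.23760251]
15.1
handle [521.51832203 -59.14669571  84.12388792] 76.79433509221785 4.176968062835845
```

View pics/o1.png

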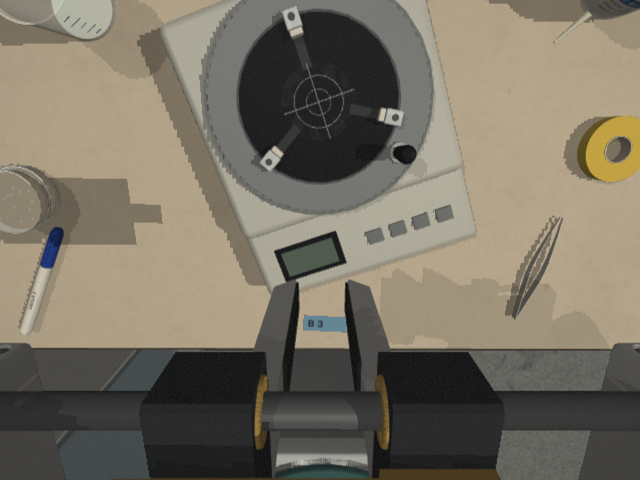

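The jaws are open, with pads near the rim at (297,33), (385,115) and (280,153). The handle is at (403,153) and the plate is free. Next I'll pick up the upper dish and place it.

Run:
```python
from h import *
D=[474.4,293.2];dn=[np.pi,0,0]
robot.movep([*D,130],dn);claw.gripper_to(90,10)
print(robot.move_straight([*D,28.5],100,max_force=8),robot.get_obs()["tool_pos"])
claw.gripper_to(50,10);o=robot.get_obs();print(o["finger_gap"],o["gripper_force"])
if 57<o["finger_gap"]<63:
    robot.move_straight([*D,60],60);robot.move_straight([*D,150],150)
    o=robot.get_obs();print(o["finger_gap"],o["gripper_force"])
    g=grab_frame("wrist");save(g,"lift");t=grab_frame("top");w=pts(t);u,v=proj(t,[474,293,15]).astype(int)
    robot.movep([*C,130],[np.pi,0,YAW]);robot.hold(.2)
    robot.move_straight([*C,68],80);hit=robot.move_straight([*C,61.5],12,max_force=3)
    o=robot.get_obs();print(hit,o["tool_pos"],o["finger_gap"],o["wrist_force"],o["clock"])
```

```text
False [474.72411742 293.41894151  29.05737086]
59.464007968508945 10.000217109918594
59.695162186487075 9.999989122152328
True [560.84018529   6.80138404  63.10353284] 59.74180032063952 [ 1.70779814 -0.37945074  2.21439154] 23.4
```

Contact came at the expected height. I'll release, retreat and check.

Run:
```python
from h import *
claw.gripper_to(72,10);robot.hold(.2);o=robot.get_obs();print(o["finger_gap"],o["gripper_force"])
robot.move_straight([*C,140],80)
robot.movep([455,5,200],[np.pi,0,0]);robot.hold(.2);g=grab_frame("wrist");save(g,"p1");np.savez("p1",**g);print(robot.get_obs()["clock"])
w=pts(g)
r=np.hypot(w[...,0]-C[0],w[...,1]-C[1]);m=(r<34)&(w[...,2]>60);P=w[m];print(P.mean(0),m.sum(),np.percentile(P[:,2],[5,50,95]))
A=np.c_[P[:,:2]-C,np.ones(len(P))];print("tilt",np.linalg.lstsq(A,P[:,2],rcond=None)[0])
t=grab_frame("top");save(t,"t2")
```

```text
71.90072044722572 0.0
25.9583
[561.25968715   6.26613542  65.95523726] 5030 [64.74669398 65.9493872  67.18286134]
tilt [ 4.22524327e-04 -8.70845189e-04  6.59544488e+01]
```

View pics/p1.png

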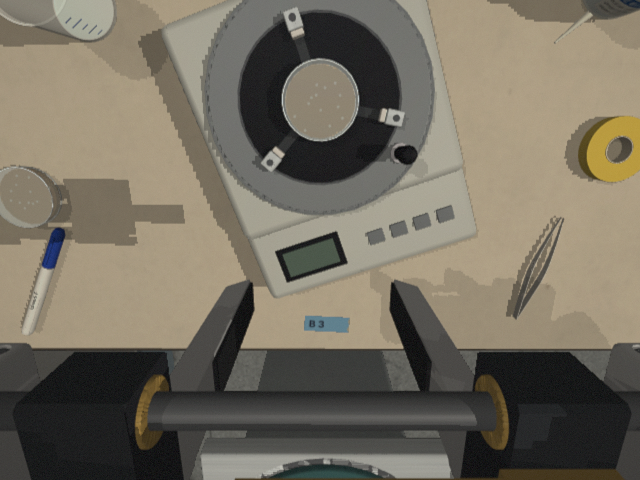

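The dish lies flat and centred (image centre 320,100), with the lower dish still at (20,195). Next I'll swing the handle clockwise, slowing before the expected contact, with force-limited moves.

Run:
```python
from h import *
th=4.177
claw.gripper_to(24,20)
robot.movep(hp(th,130),ho(th));print(robot.move_straight(hp(th),120,max_force=10))
hit=False
while th>3.55 and not hit:
    th-=.08;hit=robot.move_straight(hp(th),45,rotation=ho(th),max_force=12)
print("fast",th,hit,ft(th))
log=[]
F=6.
while th>3.0 and not hit:
    th-=.03;hit=robot.move_straight(hp(th),15,rotation=ho(th),max_force=F);log.append((round(th,2),round(ft(th),1)))
p=robot.get_obs()["tool_pos"];t=np.arctan2(p[1]-C[1],p[0]-C[0])%(2*np.pi)
print(log,hit,t,robot.get_obs()["wrist_force"]);robot.hold(.3);print("rest",ft(t),robot.get_obs()["clock"])
```

```text
False
fast 3.536999999999999 False 0.202380557029282
[(3.51, np.float64(2.3)), (3.48, np.float64(2.9)), (3.45, np.float64(2.8)), (3.42, np.float64(2.4)), (3.39, np.float64(1.6)), (3.36, np.float64(2.4)), (3.33, np.float64(2.7)), (3.3, np.float64(5.3)), (3.27, np.float64(4.0))] True 3.2837286975933373 [ 1.55961732 -3.79326729  1.65853728]
rest 2.739234690814749 33.7833
```

Run:
```python
from h import *
p=robot.get_obs()["tool_pos"];t=np.arctan2(p[1]-C[1],p[0]-C[0])%(2*np.pi)
th=t
for i in range(6):
    b=ft(th);th-=.01;hit=robot.move_straight(hp(th),8,rotation=ho(th),max_force=max(9-b,2));a=ft(th);robot.hold(.15);print(round(th,3),hit,round(b,1),round(a,1),round(ft(th),1))
    if a>9 or hit: break
print(robot.get_obs()["clock"],robot.get_obs()["tool_pos"])
```

```text
3.275 True 2.7 3.2 2.5
34.1417 [483.35051314  -4.514979    66.76383506]
```

Run:
```python
from h import *
def ang():
    p=robot.get_obs()["tool_pos"];return np.arctan2(p[1]-C[1],p[0]-C[0])%(2*np.pi)
th=ang()
for i in range(5):
    th-=.006;hit=robot.move_straight(hp(th),5,rotation=ho(th),max_force=9);a=ft(th);w=robot.get_obs()["wrist_force"];robot.hold(.2);print(round(th,4),round(ang(),4),hit,round(a,1),w.round(1),round(ft(th),1))
    if hit or a>8: break
print(robot.get_obs()["clock"])
g=grab_frame("side");save(g,"s2");u,v=proj(g,[*C,60]).astype(int);im=cv2.imread("pics/s2.png")[v-60:v+60,u-80:u+80];cv2.imwrite("pics/s2c.png",cv2.resize(im,None,fx=5,fy=5,interpolation=cv2.INTER_CUBIC))
```

```text
3.2821 3.2872 False 5.9 [ 2.2 -5.7 -0.6] 5.3
3.2761 3.2859 False 7.0 [ 2.4 -6.7 -0.4] 7.2
3.2701 3.2842 False 9.5 [ 3.8 -9.1 -1.3] 9.5
35.5167
```

View pics/s2c.png

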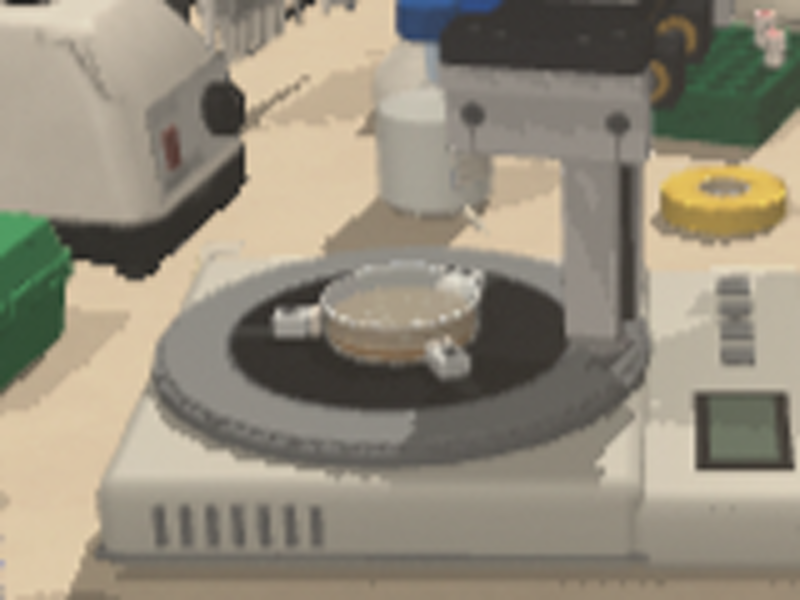

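The side crop shows all three jaws against the dish, which is flat at (400,310). The force at the handle climbs steeply and holds at 9.5 N, so the jaws are gripping. I'll add one more small nudge, then back off to the fork's middle, lift and check.

Run:
```python
from h import *
def ang():
    p=robot.get_obs()["tool_pos"];return np.arctan2(p[1]-C[1],p[0]-C[0])%(2*np.pi)
th=3.266;robot.move_straight(hp(th),5,rotation=ho(th),max_force=5);robot.hold(.3);f=ft(th);a0=ang();print("push",f,a0)
for s in(.02,.04,.06):
    t=a0+s*.97;robot.move_straight(hp(t),10,rotation=ho(t));print(round(ang(),4),round(ft(t),2))
# re-push gently: where does the handle resist, and is it still at the same angle?
t=a0;robot.move_straight(hp(t),15,rotation=ho(t),max_force=5);robot.hold(.2);print("again",ang(),ft(t))
t=a0+.062;robot.move_straight(hp(t),10,rotation=ho(t));print("free",ft(t))
robot.move_straight(hp(t,140),100)
robot.movep([455,5,200],[np.pi,0,0]);robot.hold(.2);g=grab_frame("wrist");save(g,"e1");w=pts(g)
m=(w[...,2]>76)&(w[...,2]<95)&(np.hypot(w[...,0]-560,w[...,1]-5)<110);P=w[m].mean(0);print("handle",np.arctan2(P[1]-C[1],P[0]-C[0])%6.2832)
r=np.hypot(w[...,0]-C[0],w[...,1]-C[1]);P=w[(r<28)&(w[...,2]>60)];A=np.c_[P[:,:2]-C,np.ones(len(P))];print("tilt",np.linalg.lstsq(A,P[:,2],rcond=None)[0],robot.get_obs()["clock"])
u,v=proj(g,[*C,60]).astype(int);im=cv2.imread("pics/e1.png")[max(0,v-100):v+120,u-130:u+130];cv2.imwrite("pics/e1c.png",cv2.resize(im,None,fx=2.7,fy=2.7,interpolation=cv2.INTER_CUBIC))
```

```text
push 10.489662919270119 3.2822042144172383
3.301 2.4
3.3189 0.02
3.3409 -0.48
again 3.296582674222997 1.1148818638625682
free 1.0202783009484298
handle 3.3723461938376174
tilt [ 8.27460036e-04 -6.05914166e-04  6.59093212e+01] 39.6917
```

View pics/e1c.png

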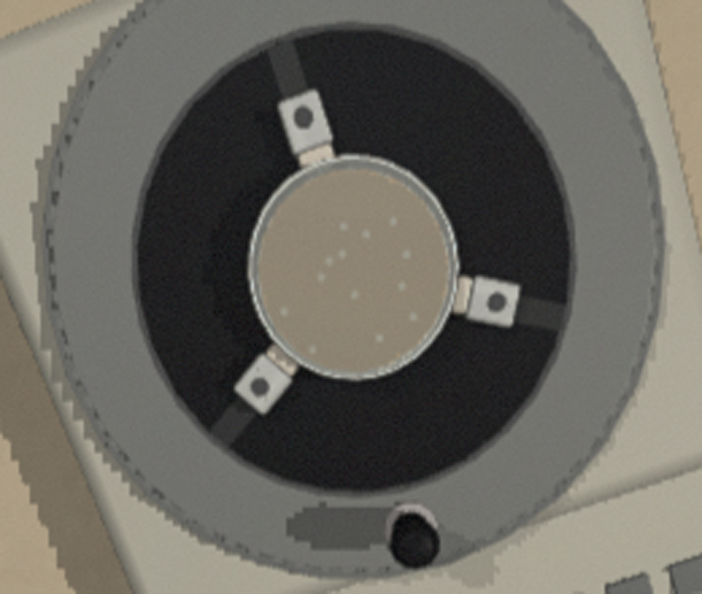

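The final view shows the dish flat and centred at (353,267) in the crop, with all three nylon pads touching it. The handle is free at (414,540). I'll check quickly that the handle isn't creeping, then hand in.

Run:
```python
from h import *
robot.hold(1.5);w=pts(grab_frame("wrist"))
m=(w[...,2]>76)&(w[...,2]<95)&(np.hypot(w[...,0]-560,w[...,1]-5)<110);P=w[m].mean(0);a=np.arctan2(P[1]-C[1],P[0]-C[0])%6.2832;print("handle",a)
if abs(a-3.372)<.006: print(ticket.job_done())
```

```text
handle 3.3725636269985753
the job is handed in; nothing more can be done
None
```

I handed the job in at about 41 s: the upper dish lies flat and centred on the plate with all three jaws touching it, the handle is released and steady, and the grip is about 3 N per jaw (estimated from the handle force, not measured).

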